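# Roll a pipe stub into the V-block and set it against the stop

### The job

Roll the pipe stub along the bench, up the short ramp and into the V-block, then push it endways along the V until its end is flush against the red stop plate, and leave it lying there. Push it with the fingers only: do not pick it up or carry it, and leave everything else on the bench where it is.

Things in the scene. Friction and masses are not known exactly. Their poses are not given: they have to be found in the camera images.
- pipe: Loose light-grey metal pipe stub on its side, diameter 48 mm, length 140 mm, about 0.5 kg, black plugs closing its ends flush. Origin at its middle on its axis, 24 mm above the bench. Its y axis runs along the pipe; x and z turn as it rolls. Starts 170 to 220 mm before the V, within 0.2 rad of parallel, 16 to 32 mm further along the V-block's +y than its final place. Rolls freely; smooth (friction about 0.35).
- pipe_mark (a point): Middle of the yellow stripe, on the pipe's surface 24 mm from its axis; on top at the start, so it shows how far the pipe has rolled.
- vblock: Blue and steel V-block fixed to the bench, ramp in front, red stop plate at one end. Origin on the bench under the V's bottom (4 mm high). +x: the way the pipe rolls in; y: along the V; z up. Ramp and V span y = -80 to +55 mm. The V falls from the lip at 30 degrees to x = 0, rises behind at 45 degrees to 32 mm high at x = 28 mm; solid back to x = 50 mm.
- ramp_lip (a point): Top of the ramp on the V-block, at its x = -20 mm, y = 0: a flat lip 4 mm wide, 14 mm above the bench, same axes as the V-block. The dark ramp rises to it from the bench at x = -72 mm; behind it the V begins.
- stop_face (a point): Point on the red stop plate where the pipe's end must rest: V-block x = -4 mm, y = -80 mm, 34 mm high, same axes. The face looks to +y. The plate is 10 mm thick, 64 mm high, from x = -34 to +50 mm; a 6 mm low foot behind it reaches y = -119 mm.
- seat (a point): Where the pipe's middle lies when it is seated in the V and flush with the stop: V-block x = -4 mm, y = -10 mm, 34 mm above the bench, same axes. The pipe's free end is then at y = +60 mm, 5 mm beyond the V-block's end, with only bench below it.
Mind the look-alikes: they are no part of the job. What is shaped like the pipe but green, purple or turquoise is not meant.

How it is judged:
On the way, in this order (a step that is already met when the one before it is completed fails the run):
1. the pipe has rolled on the bench at least a quarter turn (yellow stripe down at the height of its axis) (height (world z) of pipe_mark below 0.022 m and x of pipe in the frame of vblock below -0.03 m), for 0.05 s.
2. the pipe lies in the V (x of pipe in the frame of vblock between -0.01 and 0.002 m and z of pipe in the frame of vblock between 0.03 and 0.038 m and angle between the y axis of pipe and the y axis of vblock, either way round below 0.06 rad), for 0.2 s.
At the end, for the whole second after the job is handed in: The pipe lies at rest in the V (axis within 6 mm across and 4 mm in height of its seat, parallel within 0.06 rad) with its end within 4 mm of the stop plate (all of step 2 and y of pipe in the frame of vblock between -0.014 and -0.006 m and linear speed of pipe below 0.01 m/s); the robot touches nothing.
It fails at once if the pipe is lifted off the bench in front of the ramp (x of pipe in the frame of vblock below -0.09 m and height (world z) of pipe above 0.034 m).
It fails at once if the pipe is lifted or carried over the V-block (height (world z) of pipe above 0.055 m).
It fails at once if the pipe is pushed with the arm or the gripper's body instead of the fingers (contact force between the arm and pipe above 5 N).
It fails at once if the pipe is stood or tipped up (angle between pipe's own y axis and vertical below 1.2 rad).
It fails at once if something else on the bench is moved by more than 15 mm (distance of any of electrode_box, chipping_hammer, wire_brush, pipe_upright, flange, spray_tin, steel_offcut from where it was at the start of the episode above 0.015 m).
It also fails if it takes over 59 s, if anything falls off the work surface, if the arm or the gripper's body presses on something with over 40 N, if the wrist force passes 120 N, or if a joint passes its speed limit or range.

### The arm

A 7-joint arm with a two-finger parallel gripper is mounted at the origin on the work surface. World frame = base frame: x ahead of the robot, y to its left, z up, the work surface at z = 0. Lengths are in m, angles in rad, forces in N, time in s.
With the tool pointing down it reaches from about 0.425 to 0.875 m from the base axis. Payload 4.7 kg.
Tool frame: the origin (TCP) lies at the centre of the arm's flange, where the gripper is bolted on; the fingertips stand 182 mm ahead of it and the grasp point (between the pads) lies ahead of it (ctrl.hold_point_z is the z of the grasp point in the tool frame, in m); z points along the fingers, y is the direction in which the jaws open and shut (so a half turn about z gives the same grasp; the last joint's range is limited). The gripper opens to 87 mm and grips with 3 to 60 N. Pads are 19 mm wide; open, the fingers measure 117 mm over their backs; the gripper's body (75 mm by 190 mm) begins 51 mm behind the grasp point.
Start: joints at [1.338, 0.321, -0.07, 1.45, 0.023, 1.371, -0.057], TCP at [0.159, -0.63, 0.405] pointing down, gripper open.
Joint ranges: [-2.86, 2.86], [-0.3, 2.09], [-1.38, 1.24], [0.06, 2.45], [-1.56, 4.7], [0.09, 2.05], [-2.69, 2.69]. Speed limits (rad/s): [2.57, 2.57, 3.14, 3.14, 3.14, 3.14, 3.14].

### API

Orientations are given as a rotation vector (axis times angle).
In Python, from bench import get_state, imaging, workorder, ctrl gives the robot as it stands.
- The arm moves only by the tool step_arm, never from a script. Its argument "increments" is a list of rows, each an object of numbers: "claw": the opening, from 0 (shut) to 1 (fully open); "tx", "ty", "tz": the shift along the tool's x, y, z in m; "spin": the turn about the tool's z in degrees. A call has 1 to 8 rows; each row is the pose to reach, as a shift and turn from the pose commanded when the call began, along the tool's axes at that moment; what a row does not reach only later rows make up. A row lasts 1/12 s, in which the tool goes at most 41.7 mm and 7.16 degrees, less where a joint would pass 70% of its speed; a pose out of reach is approached as far as the arm can. A call with a gripper value outside its range is refused whole. The fingers move at their own pace and stop on an object; "force" is the grip in N (left out, the last holds). Time passes only in rows, so rows that repeat a pose let the fingers close. It gives the time, the measured TCP pose, the force and the opening at its end, in the units of the state.
- get_state(): the state, without advancing time (a new reading comes with each control period).
- imaging.get_image(name): name is "scene" or "top"; returns the picture (420x560x3 uint8, blue, green, red); there is no depth.
- imaging.camera_params(name): a dict with "intrinsics" (3x3 intrinsics, pixels), "camera_from_world" (4x4, takes a point from world to camera coordinates). Camera axes: x right, y down, z forward; pixel columns grow to the right and rows downward; lengths in m; the calibration is good to about 2 mm. A picture is of the moment at which its call begins. camera_params takes no time and is no camera call.
- workorder.close_job(): hands the job in, once; it reports no verdict.
The state is a dict: "time": time; "joint_positions": joint angles; "qd": joint speeds; "joint_torque": joint torques, N m; "position": TCP position; "tool_rot": TCP orientation; "ft_force": force on the tool from outside, world axes, zero at the start; "torque": the same for the moment, N m; "grip_width": opening from 0.0 (shut) to 1.0 (fully open).
Only numpy, scipy, OpenCV 4.12 (cv2) and the standard library are available. Lean on these libraries where they do the work, as an engineer would, in place of code of your own. Each camera call takes 0.05 s, during which the arm holds its last target. There are 200 camera calls.

## Working session

There is one attempt and no reset: what is moved stays moved. The work goes in short steps, Python scripts to look and compute and a tool call to move; the robot and the scene stay as the last step left them, time stands still between calls to the robot, and variables do not carry over. Pictures are saved under pics/ and viewed, on a budget of 10 in all, crops included, one or two more only if the job needs it, and the job is handed in when it is done.

Besides the shell and the picture viewer there is one more tool, called as name(argument=value, ...) on one line, values as JSON. step_arm: Moves the arm, as the interface text tells. Its arguments: {"type":"object","properties":{"increments":{"type":"array"},"force":{"type":"number"}},"required":["increments"]}

```bash
mkdir -p pics; ls; cat > h.py <<'E'
import numpy as np, cv2
from bench import get_state, imaging, workorder, ctrl
def ray(n,uv):
    p=imaging.camera_params(n);K=np.array(p["intrinsics"]);T=np.array(p["camera_from_world"])
    R,t=T[:3,:3],T[:3,3];d=R.T@np.linalg.inv(K)@np.array([uv[0],uv[1],1.]);return -R.T@t,d
def onz(n,uv,z):
    c,d=ray(n,uv);return c+d*(z-c[2])/d[2]
def proj(n,P):
    p=imaging.camera_params(n);K=np.array(p["intrinsics"]);T=np.array(p["camera_from_world"])
    q=K@(T[:3,:3]@np.array(P)+T[:3,3]);return q[:2]/q[2]
E
python3 - <<'E'
from h import *
print(get_state(),ctrl.hold_point_z)
a=imaging.get_image("scene");b=imaging.get_image("top")
cv2.imwrite("pics/scene0.png",a);cv2.imwrite("pics/top0.png",b)
for n in("scene","top"):print(ray(n,(280,210)))
E
```

```text
pics
{'time': 0.0, 'joint_positions': array([ 1.33813025,  0.32183846, -0.07009538,  1.45168845,  0.02258646,
        1.37078217, -0.05688109]), 'qd': array([ 0.00051683,  0.00124001,  0.00033656,  0.00047006, -0.00094551,
        0.00050677, -0.00066449]), 'joint_torque': array([-2.30766454e-04, -4.91282701e+01, -4.03702240e-01, -3.12526023e+01,
       -6.39276858e-02,  4.38099552e-02,  1.71464258e-04]), 'position': array([ 0.15870196, -0.63011642,  0.40364446]), 'tool_rot': array([-3.11581063e+00, -3.86491388e-01,  4.99474646e-04]), 'ft_force': array([0.0120286 , 0.05998192, 0.09828919]), 'torque': array([ 0.02480084,  0.04411734, -0.00689824]), 'grip_width': 1.0003936739300328} 0.1635
(array([ 0.92494199, -0.20616542,  0.73605087]), array([-0.54062068,  0.24240039, -0.80562494]))
(array([ 0.26988689, -0.00628812,  1.17994527]), array([ 0.16136827, -0.00257675, -0.98689166]))
```

View pics/top0.png

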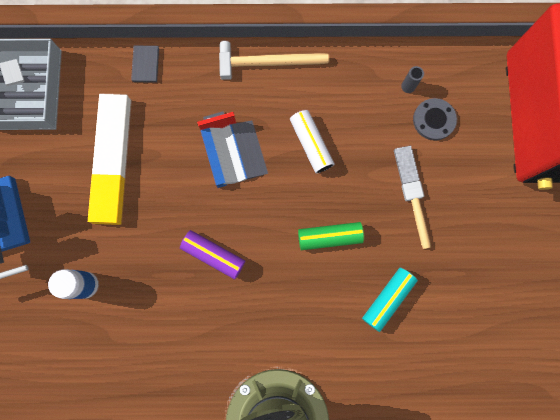

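View pics/scene0.png

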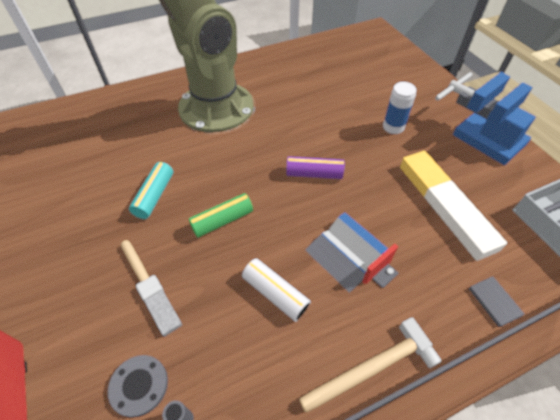

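Candidates for the pipe in the top image are white (312,141), green (331,237), purple (212,254), turquoise (390,299) and the dark upright stub (412,80). The light-grey/white one at (312,141), in front of the blue/steel V-block at (233,150) with its red plate at (217,120), is the pipe. I'll check it in one close crop.

```bash
python3 - <<'E'
from h import *
b=cv2.imread("pics/top0.png")
cv2.imwrite("pics/crop1.png",cv2.resize(b[95:205,190:345],None,fx=5,fy=5,interpolation=cv2.INTER_CUBIC))
h=cv2.cvtColor(b,cv2.COLOR_BGR2HSV)
def rect(m,lo,name,z):
    m=m.astype(np.uint8); x0,y0,x1,y1=lo; k=np.zeros_like(m);k[y0:y1,x0:x1]=m[y0:y1,x0:x1]
    cs,_=cv2.findContours(k*255,cv2.RETR_EXTERNAL,cv2.CHAIN_APPROX_NONE);c=max(cs,key=cv2.contourArea)
    q=cv2.boxPoints(cv2.minAreaRect(c));print(name,cv2.contourArea(c));
    for p in q:print(p.round(1),onz("top",p,z).round(4))
H,S,V=h[...,0],h[...,1],h[...,2]
rect((H>20)&(H<32)&(S>90)&(V>120),(285,100,340,180),"stripe",.048)
rect((S<60)&(V>130)|((H>20)&(H<32)&(S>50)&(V>150)),(285,100,340,180),"pipe",.03)
rect((H>100)&(H<125)&(S>120),(195,110,270,195),"blue",.032)
rect(((H<6)|(H>174))&(S>150),(195,105,245,135),"red",.064)
E
```

```text
stripe 109.0
[298.4 112.8] [ 0.6795 -0.0527  0.048 ]
[300.9 111.6] [ 0.6823 -0.0585  0.048 ]
[326.1 163.4] [ 0.5602 -0.1134  0.048 ]
[323.6 164.7] [ 0.5574 -0.1078  0.048 ]
pipe 1183.5
[287.8 116.4] [ 0.6773 -0.0288  0.03  ]
[306.4 107.4] [ 0.6989 -0.0722  0.03  ]
[333.7 163.7] [ 0.5642 -0.1324  0.03  ]
[315.1 172.7] [ 0.5434 -0.0896  0.03  ]
blue 487.5
[200.2 130.1] [0.6449 0.1731 0.032 ]
[209.3 127.5] [0.651  0.1523 0.032 ]
[225.7 184.9] [0.5157 0.113  0.032 ]
[216.6 187.5] [0.5098 0.1336 0.032 ]
red 345.0
[196.5 121.4] [0.6547 0.1766 0.064 ]
[232.8 110.9] [0.679  0.0955 0.064 ]
[236.3 122.9] [0.6509 0.0875 0.064 ]
[200.  133.4] [0.6268 0.1683 0.064 ]
```

View pics/crop1.png

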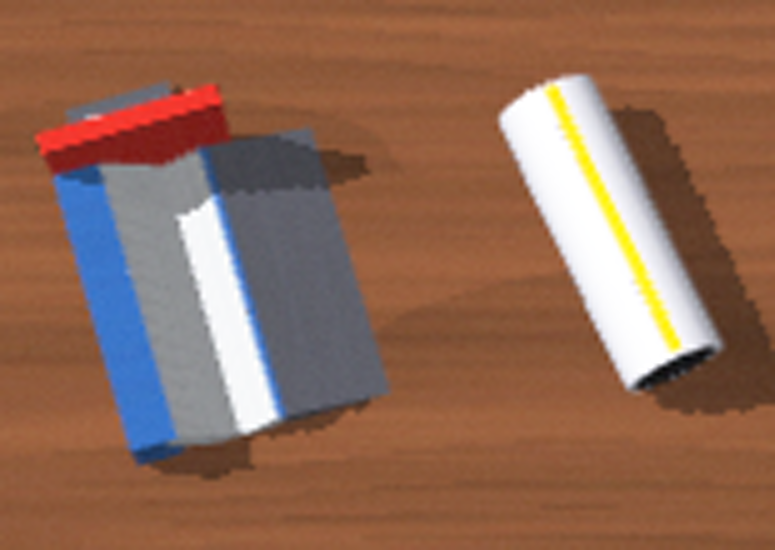

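The crop confirms it. It shows the light-grey pipe with its yellow stripe on top (stripe crop (553,88)–(675,347)). The ramp's right corners are at (312,128) and (388,392), the V bottom ends at (237,433), and the red plate is at the upper end. Next I'll fit the V-block pose from these known corners.

```bash
cat >> h.py <<'E'
from scipy.spatial.transform import Rotation as Ro
VB=None
def wv(w): # world->vblock xy
    a,o=np.load("vb.npy")[0],np.load("vb.npy")[1:];ax=np.array([np.cos(a),np.sin(a)]);ay=np.array([-ax[1],ax[0]])
    d=np.array(w[:2])-o;return np.array([d@ax,d@ay])
def vw(v):
    a,o=np.load("vb.npy")[0],np.load("vb.npy")[1:];ax=np.array([np.cos(a),np.sin(a)]);ay=np.array([-ax[1],ax[0]])
    return o+v[0]*ax+v[1]*ay
def tool(target): # shift in current tool axes to reach world TCP target, and yaw info
    s=get_state();R=Ro.from_rotvec(s["tool_rot"]).as_matrix();return R.T@(np.array(target)-s["position"]),R
E
python3 - <<'E'
from h import *
from scipy.optimize import least_squares
C=[((312,128),(-72,-80,0)),((388,392),(-72,55,0)),((237,433),(0,55,4)),((175,437),(28,55,32)),((135,450),(50,55,32)),((283,415),(-20,55,14))]
pix=[np.array(c)/5+[190-.4,95-.4] for c,_ in C]
W=np.array([onz("top",p,m[2]/1e3)[:2] for p,(_,m) in zip(pix,C)]);M=np.array([m[:2] for _,m in C])/1e3
f=lambda q:(q[1:]+M@np.array([[np.cos(q[0]),np.sin(q[0])],[-np.sin(q[0]),np.cos(q[0])]])-W).ravel()
r=least_squares(f,[1.85,.59,.12]);np.save("vb.npy",r.x);print(r.x,(f(r.x)*1e3).round(1))
print("red face pt px", [ (proj("top",[*vw((x,-.08)),.064])) for x in(-.034,.05)])
p=(np.array([.6199,-.0831]));v=wv(p);print("pipe in V",v,"yaw pipe",np.arctan2(-.0549,-.1222)+2*np.pi-(r.x[0]+np.pi/2))
# pre-push pose: tool centre 60 mm behind the axis
t=vw(v+[-.065,0]);print("target",t);d,R=tool([*t,.40]);print("shift",d,"spin",-np.degrees((r.x[0]-np.arctan2(R[1,0],R[0,0]))))
E
```

```text
[1.84976792 0.58323033 0.10315968] [ 0.9  0.3 -0.2 -1.1 -0.1 -1.8  0.1 -0.7 -0.   2.5 -0.7  0.8]
red face pt px [array([234.11739628, 114.90924932]), array([197.97085477, 125.000866  ])]
pipe in V [-0.18915634  0.01603781] yaw pipe 0.14326969205130702
target [ 0.63779886 -0.14558704]
shift [ 0.58295091 -0.35284455  0.00430152] spin -91.84542297897664
```

step_arm(increments=[{"tx":0.27,"ty":-0.163,"tz":0,"spin":-46},{"tx":0.27,"ty":-0.163,"tz":0,"spin":-46},{"tx":0.27,"ty":-0.163,"tz":0,"spin":-46},{"tx":0.27,"ty":-0.163,"tz":0,"spin":-46},{"tx":0.27,"ty":-0.163,"tz":0,"spin":-46},{"tx":0.27,"ty":-0.163,"tz":0,"spin":-46},{"tx":0.27,"ty":-0.163,"tz":0,"spin":-46},{"tx":0.27,"ty":-0.163,"tz":0,"spin":-46}])

```text
invalid input at $.increments[0]: expected keys claw, tx, ty, tz, spin
```

```bash
cat >go.py <<'E'
from h import *
import sys
# usage: go.py vx vy tipz : prints tool shift to reach V-frame point with tip at tipz
a=[float(x) for x in sys.argv[1:4]];t=vw(a[:2]);d,R=tool([*t,a[2]+.182]);s=get_state()
print("t",round(s["time"],2),"at V",wv(s["position"]).round(4),"tip z",round(s["position"][2]-.182,4),"F",s["ft_force"].round(1),"tilt",R[:,2].round(3))
e=np.degrees(np.load("vb.npy")[0]-np.arctan2(R[1,0],R[0,0]));print("shift",d.round(4),"spin",-e.round(2))
E
python3 go.py -.254 .016 .22
```

```text
t 0.1 at V [-0.5881  0.61  ] tip z 0.2218 F [ 0.1  0.9 -0.2] tilt [-0.001  0.002 -1.   ]
shift [ 0.583  -0.353   0.0023] spin -91.85
```

step_arm(increments=[{"claw":1,"tx":0.27,"ty":-0.163,"tz":0,"spin":-46},{"claw":1,"tx":0.27,"ty":-0.163,"tz":0,"spin":-46},{"claw":1,"tx":0.27,"ty":-0.163,"tz":0,"spin":-46},{"claw":1,"tx":0.27,"ty":-0.163,"tz":0,"spin":-46},{"claw":1,"tx":0.27,"ty":-0.163,"tz":0,"spin":-46},{"claw":1,"tx":0.27,"ty":-0.163,"tz":0,"spin":-46},{"claw":1,"tx":0.27,"ty":-0.163,"tz":0,"spin":-46},{"claw":1,"tx":0.27,"ty":-0.163,"tz":0,"spin":-46}])

```text
time: 0.77
position: [0.3844, -0.4017, 0.4047]
tool_rot: [-2.711, -1.585, -0.003]
ft_force: [-0.1, 0.8, 0.1]
grip_width: 1.003
```

```bash
python3 go.py -.254 .016 .22
```

```text
t 0.77 at V [-0.4306  0.3302] tip z 0.2227 F [-0.1  0.8  0.1] tilt [ 0.001  0.002 -1.   ]
shift [0.3476 0.0951 0.0035] spin -45.37
```

step_arm(increments=[{"claw":1,"tx":0.31,"ty":0.085,"tz":0,"spin":-45.5},{"claw":1,"tx":0.31,"ty":0.085,"tz":0,"spin":-45.5},{"claw":1,"tx":0.31,"ty":0.085,"tz":0,"spin":-45.5},{"claw":1,"tx":0.31,"ty":0.085,"tz":0,"spin":-45.5},{"claw":1,"tx":0.31,"ty":0.085,"tz":0,"spin":-45.5},{"claw":1,"tx":0.31,"ty":0.085,"tz":0,"spin":-45.5},{"claw":1,"tx":0.31,"ty":0.085,"tz":0,"spin":-45.5},{"claw":1,"tx":0.31,"ty":0.085,"tz":0,"spin":-45.5}])

```text
time: 1.43
position: [0.6107, -0.176, 0.4043]
tool_rot: [-1.891, -2.507, -0.003]
ft_force: [0.6, 0.4, 0.0]
grip_width: 1.002
```

```bash
python3 go.py -.258 .016 .016
```

```text
t 1.43 at V [-0.2759  0.0505] tip z 0.2223 F [0.6 0.4 0. ] tilt [ 0.     0.002 -1.   ]
shift [0.0176 0.0343 0.2064] spin -0.04
```

step_arm(increments=[{"claw":1,"tx":0.018,"ty":0.034,"tz":0.04,"spin":0},{"claw":1,"tx":0.018,"ty":0.034,"tz":0.08,"spin":0},{"claw":1,"tx":0.018,"ty":0.034,"tz":0.12,"spin":0},{"claw":1,"tx":0.018,"ty":0.034,"tz":0.15,"spin":0},{"claw":1,"tx":0.018,"ty":0.034,"tz":0.175,"spin":0},{"claw":1,"tx":0.018,"ty":0.034,"tz":0.19,"spin":0},{"claw":1,"tx":0.018,"ty":0.034,"tz":0.2,"spin":0},{"claw":1,"tx":0.018,"ty":0.034,"tz":0.205,"spin":0}])

```text
time: 2.1
position: [0.6366, -0.1534, 0.1987]
tool_rot: [-1.898, -2.502, 0.001]
ft_force: [-0.3, -1.0, -0.2]
grip_width: 1.002
```

```bash
python3 go.py -.21 .016 .016; python3 - <<'E'
from h import *
cv2.imwrite("pics/s4.png",imaging.get_image("scene"))
E
```

```text
t 2.1 at V [-0.2613  0.0194] tip z 0.0167 F [-0.3 -1.  -0.2] tilt [-0.001  0.    -1.   ]
shift [0.0513 0.003  0.0008] spin -0.35
```

View pics/s4.png

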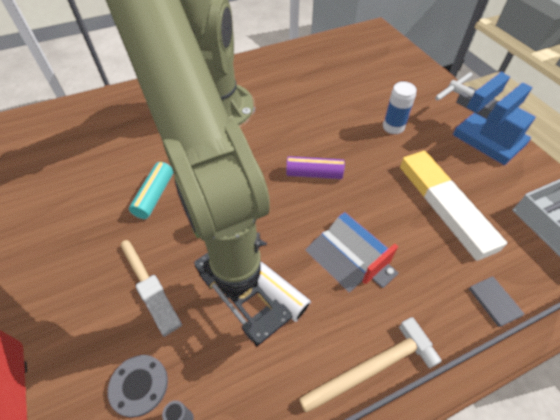

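The fingers stand behind the pipe at about (270,300), clear of the flange and the brush. I'll start the push slowly.

step_arm(increments=[{"claw":1,"tx":0.01,"ty":0.003,"tz":0,"spin":0},{"claw":1,"tx":0.02,"ty":0.003,"tz":0,"spin":0},{"claw":1,"tx":0.025,"ty":0.003,"tz":0,"spin":0},{"claw":1,"tx":0.028,"ty":0.003,"tz":0,"spin":0},{"claw":1,"tx":0.031,"ty":0.003,"tz":0,"spin":0},{"claw":1,"tx":0.034,"ty":0.003,"tz":0,"spin":0},{"claw":1,"tx":0.037,"ty":0.003,"tz":0,"spin":0},{"claw":1,"tx":0.04,"ty":0.003,"tz":0,"spin":0}])

```text
time: 2.82
position: [0.6287, -0.114, 0.1998]
tool_rot: [1.899, 2.502, -0.0]
ft_force: [0.4, 0.5, -0.2]
grip_width: 1.001
```

step_arm(increments=[{"claw":1,"tx":0.003,"ty":0,"tz":0,"spin":0},{"claw":1,"tx":0.006,"ty":0,"tz":0,"spin":0},{"claw":1,"tx":0.009,"ty":0,"tz":0,"spin":0},{"claw":1,"tx":0.012,"ty":0,"tz":0,"spin":0},{"claw":1,"tx":0.015,"ty":0,"tz":0,"spin":0},{"claw":1,"tx":0.018,"ty":0,"tz":0,"spin":0},{"claw":1,"tx":0.021,"ty":0,"tz":0,"spin":0},{"claw":1,"tx":0.024,"ty":0,"tz":0,"spin":0}])

```text
time: 3.48
position: [0.6223, -0.0906, 0.1997]
tool_rot: [1.898, 2.503, -0.0]
ft_force: [0.2, 0.7, -0.3]
grip_width: 0.998
```

```bash
python3 go.py -.21 .016 .016; python3 - <<'E'
from h import *
a=imaging.get_image("top")[90:210,180:360];b=imaging.get_image("scene")[190:350,190:430]
cv2.imwrite("pics/c5.png",np.hstack([cv2.resize(a,(600//2*1,200),interpolation=2),cv2.resize(b,(300,200),interpolation=2)]))
a=cv2.resize(a,(540,360),interpolation=2)
cv2.imwrite("pics/c5.png",np.vstack([np.hstack([a,np.zeros((360,0,3),np.uint8)])]))
b=cv2.resize(b,(540,360)) ; cv2.imwrite("pics/c5.png",np.vstack([a[:300],b[:300]]))
E
```

```text
t 3.48 at V [-0.197   0.0158] tip z 0.0177 F [ 0.2  0.7 -0.3] tilt [-0. -0. -1.]
shift [-0.013  -0.0001  0.0017] spin -0.34
```

View pics/c5.png

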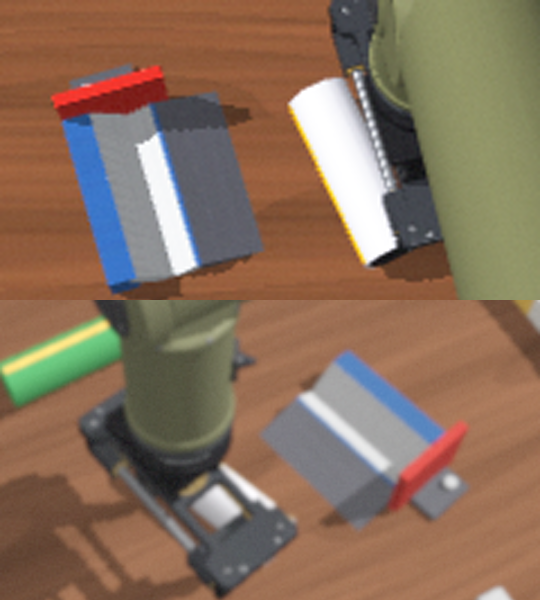

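Pipe has rolled about 80° (stripe at its front edge, crop (290,105)–(363,263)) but is still yawed about 0.14 rad, with the +y finger at its rear end. The ramp should square it up. I'll keep pushing.

step_arm(increments=[{"claw":1,"tx":0.004,"ty":0,"tz":0,"spin":0},{"claw":1,"tx":0.008,"ty":0,"tz":0,"spin":0},{"claw":1,"tx":0.012,"ty":0,"tz":0,"spin":0},{"claw":1,"tx":0.016,"ty":0,"tz":0,"spin":0},{"claw":1,"tx":0.02,"ty":0,"tz":0,"spin":0},{"claw":1,"tx":0.024,"ty":0,"tz":0,"spin":0},{"claw":1,"tx":0.028,"ty":0,"tz":0,"spin":0},{"claw":1,"tx":0.032,"ty":0,"tz":0,"spin":0}])

```text
time: 4.25
position: [0.6136, -0.0595, 0.1998]
tool_rot: [1.898, 2.503, -0.0]
ft_force: [-0.5, -0.2, -0.1]
grip_width: 1.001
```

step_arm(increments=[{"claw":1,"tx":0.004,"ty":0,"tz":0,"spin":0},{"claw":1,"tx":0.008,"ty":0,"tz":0,"spin":0},{"claw":1,"tx":0.012,"ty":0,"tz":0,"spin":0},{"claw":1,"tx":0.016,"ty":0,"tz":0,"spin":0},{"claw":1,"tx":0.02,"ty":0,"tz":0,"spin":0},{"claw":1,"tx":0.024,"ty":0,"tz":0,"spin":0},{"claw":1,"tx":0.028,"ty":0,"tz":0,"spin":0},{"claw":1,"tx":0.032,"ty":0,"tz":0,"spin":0}])

```text
time: 4.92
position: [0.605, -0.0288, 0.1997]
tool_rot: [-1.898, -2.503, 0.0]
ft_force: [-0.1, -0.8, 0.5]
grip_width: 0.999
```

step_arm(increments=[{"claw":1,"tx":0.004,"ty":0,"tz":0,"spin":0},{"claw":1,"tx":0.008,"ty":0,"tz":0,"spin":0},{"claw":1,"tx":0.012,"ty":0,"tz":0,"spin":0},{"claw":1,"tx":0.016,"ty":0,"tz":0,"spin":0},{"claw":1,"tx":0.02,"ty":0,"tz":0,"spin":0},{"claw":1,"tx":0.02,"ty":0,"tz":0,"spin":0}])

```text
time: 5.42
position: [0.5994, -0.0089, 0.1998]
tool_rot: [-1.897, -2.504, -0.0]
ft_force: [0.5, -1.0, -0.1]
grip_width: 0.998
```

```bash
cat > duo.py <<'E'
from h import *
import sys
a=imaging.get_image("top")[90:190,180:360];b=imaging.get_image("scene")[190:290,250:430]
cv2.imwrite(sys.argv[1],np.vstack([cv2.resize(x,(540,300),interpolation=2) for x in(a,b)]))
E
python3 go.py -.21 .016 .016; python3 duo.py pics/c6.png
```

```text
t 5.42 at V [-0.1122  0.0153] tip z 0.0178 F [ 0.5 -1.  -0.1] tilt [-0.  0. -1.]
shift [-0.0978 -0.0002  0.0017] spin -0.29
```

View pics/c6.png

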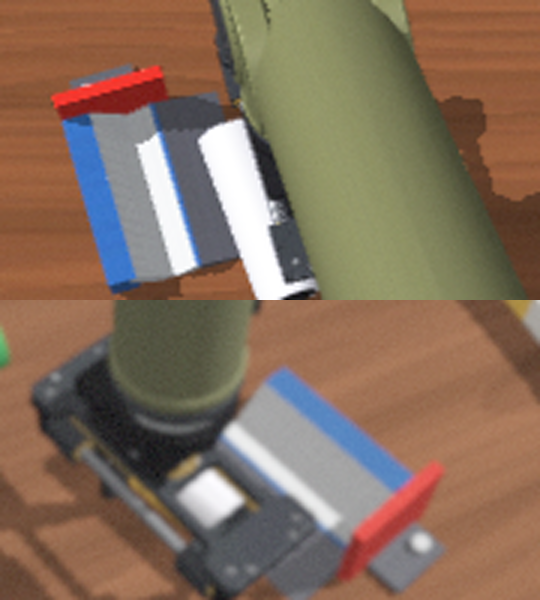

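The pipe sits at the ramp foot (crop upper end (222,128), lower end (285,295)) and has squared up to about 0.07 rad. The stripe is out of sight underneath. Next it goes up the ramp.

step_arm(increments=[{"claw":1,"tx":0.004,"ty":0,"tz":-0.001,"spin":0},{"claw":1,"tx":0.008,"ty":0,"tz":-0.002,"spin":0},{"claw":1,"tx":0.012,"ty":0,"tz":-0.003,"spin":0},{"claw":1,"tx":0.016,"ty":0,"tz":-0.003,"spin":0},{"claw":1,"tx":0.02,"ty":0,"tz":-0.003,"spin":0},{"claw":1,"tx":0.024,"ty":0,"tz":-0.003,"spin":0},{"claw":1,"tx":0.028,"ty":0,"tz":-0.003,"spin":0},{"claw":1,"tx":0.032,"ty":0,"tz":-0.003,"spin":0}])

```text
time: 6.18
position: [0.5922, 0.0187, 0.204]
tool_rot: [1.898, 2.497, -0.002]
ft_force: [2.1, -6.5, 3.3]
grip_width: 1.003
```

step_arm(increments=[{"claw":1,"tx":0.004,"ty":0,"tz":0,"spin":0},{"claw":1,"tx":0.008,"ty":0,"tz":0,"spin":0},{"claw":1,"tx":0.012,"ty":0,"tz":0,"spin":0},{"claw":1,"tx":0.016,"ty":0,"tz":0,"spin":0},{"claw":1,"tx":0.019,"ty":0,"tz":0,"spin":0},{"claw":1,"tx":0.022,"ty":0,"tz":0,"spin":0},{"claw":1,"tx":0.025,"ty":0,"tz":0,"spin":0},{"claw":1,"tx":0.028,"ty":0,"tz":0,"spin":0}])

```text
time: 6.85
position: [0.5834, 0.0485, 0.203]
tool_rot: [-1.899, -2.502, -0.001]
ft_force: [-0.4, -0.7, -0.5]
grip_width: 1.002
```

```bash
python3 go.py -.045 .016 .02; python3 duo.py pics/c7.png
```

```text
t 6.85 at V [-0.0526  0.0149] tip z 0.021 F [-0.4 -0.7 -0.5] tilt [ 0.     0.001 -1.   ]
shift [ 0.0076 -0.0012  0.001 ] spin -0.37
```

View pics/c7.png

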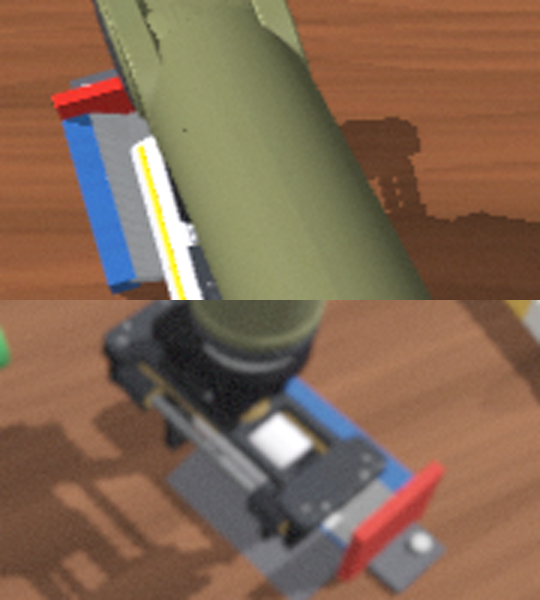

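The pipe is parallel to the V and at or over the lip, and the force is near zero. I'll push a few mm more, then retreat and look.

step_arm(increments=[{"claw":1,"tx":0.003,"ty":0,"tz":0,"spin":0},{"claw":1,"tx":0.006,"ty":0,"tz":0,"spin":0},{"claw":1,"tx":0.009,"ty":0,"tz":0,"spin":0},{"claw":1,"tx":0.011,"ty":0,"tz":0,"spin":0},{"claw":1,"tx":0.011,"ty":0,"tz":0,"spin":0},{"claw":1,"tx":0.011,"ty":0,"tz":0,"spin":0},{"claw":1,"tx":0.0,"ty":0,"tz":0,"spin":0},{"claw":1,"tx":-0.03,"ty":0,"tz":0,"spin":0}])

```text
time: 7.62
position: [0.591, 0.023, 0.2031]
tool_rot: [-1.888, -2.509, -0.003]
ft_force: [0.1, 0.4, 0.6]
grip_width: 0.999
```

step_arm(increments=[{"claw":1,"tx":-0.03,"ty":0,"tz":-0.04,"spin":0},{"claw":1,"tx":-0.04,"ty":-0.03,"tz":-0.08,"spin":0},{"claw":0,"tx":-0.04,"ty":-0.07,"tz":-0.1,"spin":0},{"claw":0,"tx":-0.04,"ty":-0.11,"tz":-0.1,"spin":0},{"claw":0,"tx":-0.04,"ty":-0.14,"tz":-0.1,"spin":0},{"claw":0,"tx":-0.04,"ty":-0.14,"tz":-0.1,"spin":0}])

```text
time: 8.12
position: [0.4612, -0.0606, 0.302]
tool_rot: [-1.904, -2.496, 0.014]
ft_force: [-0.3, -0.0, -0.9]
grip_width: 0.775
```

```bash
python3 go.py -.004 .13 .022; python3 duo.py pics/c8.png
```

```text
t 8.12 at V [-0.1238  0.1624] tip z 0.12 F [-0.3 -0.  -0.9] tilt [-0.007 -0.006 -1.   ]
shift [0.1205 0.0318 0.0973] spin -0.65
```

View pics/c8.png

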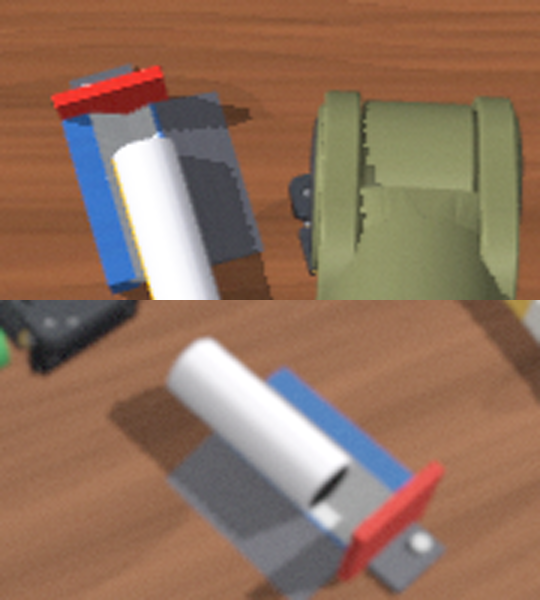

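The pipe lies in the V (scene crop: from (195,360) to the black plug at (330,482)) with a gap to the red plate. Next I'll measure its free end.

```bash
cat > meas.py <<'E'
from h import *
b=imaging.get_image("top");cv2.imwrite("pics/top_last.png",b);h=cv2.cvtColor(b,cv2.COLOR_BGR2HSV)
m=((h[...,1]<50)&(h[...,2]>150)).astype(np.uint8);k=np.zeros_like(m);k[115:230,195:280]=m[115:230,195:280]
cs,_=cv2.findContours(k*255,cv2.RETR_EXTERNAL,cv2.CHAIN_APPROX_NONE);c=max(cs,key=cv2.contourArea)
v=np.array([wv(onz("top",p,.045)) for p in c[:,0]]);print("extent V",v.min(0).round(4),v.max(0).round(4))
e=v[v[:,1]>v[:,1].max()-.006];print("free end x",e[:,0].mean().round(4))
for lo,hi in((0,.03),(.04,.07)):
    s=v[(v[:,1]>lo)&(v[:,1]<hi)];print("side x",s[s[:,0]<s[:,0].mean()][:,0].mean().round(4),s[s[:,0]>s[:,0].mean()][:,0].mean().round(4))
E
python3 meas.py
```

```text
extent V [-0.0266 -0.0453] [0.0201 0.1034]
free end x -0.0032
side x -0.0254 0.0179
side x -0.0256 0.0177
```

```bash
python3 -c "
from h import *
for p in((183,233),(190,243),(243,275)):print(wv(onz('top',p,.024)))"; python3 go.py -.004 .15 .12
```

```text
[0.14939949 0.13946319]
[0.1400693  0.16561483]
[0.04566474 0.26725711]
t 8.27 at V [-0.1235  0.1556] tip z 0.1214 F [-0.4  0.2  0.2] tilt [ 0.002 -0.002 -1.   ]
shift [0.1195 0.0047 0.0011] spin -0.46
```

step_arm(increments=[{"claw":0,"tx":0.04,"ty":0.004,"tz":0,"spin":-0.4},{"claw":0,"tx":0.08,"ty":0.004,"tz":0,"spin":-0.4},{"claw":0,"tx":0.11,"ty":0.004,"tz":0,"spin":-0.4},{"claw":0,"tx":0.119,"ty":0.004,"tz":0.02,"spin":-0.4},{"claw":0,"tx":0.119,"ty":0.004,"tz":0.05,"spin":-0.4},{"claw":0,"tx":0.119,"ty":0.004,"tz":0.08,"spin":-0.4},{"claw":0,"tx":0.119,"ty":0.004,"tz":0.096,"spin":-0.4},{"claw":0,"tx":0.119,"ty":0.004,"tz":0.096,"spin":-0.4}])

```text
time: 8.93
position: [0.4387, 0.059, 0.2036]
tool_rot: [-1.883, -2.506, 0.002]
ft_force: [-0.8, 0.1, -0.4]
grip_width: 0.052
```

```bash
python3 go.py -.004 .115 .024
```

```text
t 8.93 at V [-0.0026  0.1511] tip z 0.0216 F [-0.8  0.1 -0.4] tilt [-0.006  0.003 -1.   ]
shift [-0.0015  0.0361 -0.0026] spin 0.17
```

step_arm(increments=[{"claw":0,"tx":-0.001,"ty":0.008,"tz":-0.002,"spin":0},{"claw":0,"tx":-0.001,"ty":0.016,"tz":-0.002,"spin":0},{"claw":0,"tx":-0.001,"ty":0.024,"tz":-0.002,"spin":0},{"claw":0,"tx":-0.001,"ty":0.03,"tz":-0.002,"spin":0},{"claw":0,"tx":-0.001,"ty":0.034,"tz":-0.002,"spin":0},{"claw":0,"tx":-0.001,"ty":0.038,"tz":-0.002,"spin":0},{"claw":0,"tx":-0.001,"ty":0.042,"tz":-0.002,"spin":0},{"claw":0,"tx":-0.001,"ty":0.046,"tz":-0.002,"spin":0}])

```text
time: 9.6
position: [0.4829, 0.0698, 0.2085]
tool_rot: [-1.889, -2.508, 0.006]
ft_force: [-5.5, -1.0, 5.3]
grip_width: 0.007
```

step_arm(increments=[{"claw":0,"tx":0,"ty":0.003,"tz":0,"spin":0},{"claw":0,"tx":0,"ty":0.006,"tz":0,"spin":0},{"claw":0,"tx":0,"ty":0.009,"tz":0,"spin":0},{"claw":0,"tx":0,"ty":0.012,"tz":0,"spin":0},{"claw":0,"tx":0,"ty":0.014,"tz":0,"spin":0},{"claw":0,"tx":0,"ty":0.016,"tz":0,"spin":0},{"claw":0,"tx":0,"ty":0.018,"tz":0,"spin":0},{"claw":0,"tx":0,"ty":0.02,"tz":0,"spin":0}])

```text
time: 10.27
position: [0.502, 0.0753, 0.2086]
tool_rot: [-1.889, -2.508, 0.006]
ft_force: [-6.5, -0.7, 5.0]
grip_width: 0.006
```

```bash
python3 go.py -.004 .075 .024
```

```text
t 10.27 at V [-0.0044  0.0857] tip z 0.0266 F [-6.5 -0.7  5. ] tilt [-0.004 -0.002 -1.   ]
shift [0.0004 0.0108 0.0025] spin 0.05
```

step_arm(increments=[{"claw":0,"tx":0,"ty":0.002,"tz":0,"spin":0},{"claw":0,"tx":0,"ty":0.003,"tz":0,"spin":0},{"claw":0,"tx":0,"ty":0.004,"tz":0,"spin":0},{"claw":0,"tx":0,"ty":0.005,"tz":0,"spin":0},{"claw":0,"tx":0,"ty":0.006,"tz":0,"spin":0},{"claw":0,"tx":0,"ty":0.006,"tz":0,"spin":0}])

```text
time: 10.77
position: [0.5079, 0.077, 0.2086]
tool_rot: [-1.889, -2.508, 0.006]
ft_force: [-4.9, -2.1, 4.3]
grip_width: 0.003
```

```bash
python3 go.py -.004 .075 .024;python3 meas.py; python3 duo.py pics/c9.png
```

```text
t 10.77 at V [-0.0044  0.0796] tip z 0.0266 F [-4.9 -2.1  4.3] tilt [-0.004 -0.002 -1.   ]
shift [0.0004 0.0046 0.0026] spin 0.05
extent V [ 0.0271 -0.0973] [ 0.0271 -0.0973]
free end x 0.0271
side x nan nan
side x nan nanmeas.py:8: RuntimeWarning: Mean of empty slice.
  s=v[(v[:,1]>lo)&(v[:,1]<hi)];print("side x",s[s[:,0]<s[:,0].mean()][:,0].mean().round(4),s[s[:,0]>s[:,0].mean()][:,0].mean().round(4))
  ret = ret.dtype.type(ret / rcount)
```

View pics/c9.png

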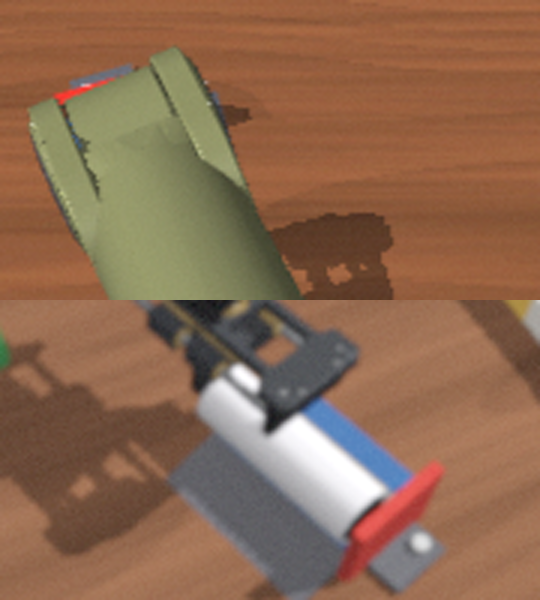

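The pipe is nearly at the plate (scene crop: end at (375,510), plate at (365,540)) with only a few mm left. I'll creep on until the force rises.

step_arm(increments=[{"claw":0,"tx":0,"ty":0.001,"tz":0,"spin":0},{"claw":0,"tx":0,"ty":0.002,"tz":0,"spin":0},{"claw":0,"tx":0,"ty":0.003,"tz":0,"spin":0},{"claw":0,"tx":0,"ty":0.003,"tz":0,"spin":0}])

```text
time: 11.25
position: [0.5109, 0.0779, 0.2086]
tool_rot: [-1.889, -2.508, 0.005]
ft_force: [-5.3, -1.7, 4.7]
grip_width: 0.006
```

step_arm(increments=[{"claw":0,"tx":0,"ty":0.001,"tz":0,"spin":0},{"claw":0,"tx":0,"ty":0.002,"tz":0,"spin":0},{"claw":0,"tx":0,"ty":0.002,"tz":0,"spin":0}])

```text
time: 11.5
position: [0.5128, 0.0784, 0.2086]
tool_rot: [-1.889, -2.508, 0.005]
ft_force: [-4.7, -1.6, 3.9]
grip_width: 0.006
```

step_arm(increments=[{"claw":0,"tx":0,"ty":0.001,"tz":0,"spin":0},{"claw":0,"tx":0,"ty":0.002,"tz":0,"spin":0},{"claw":0,"tx":0,"ty":0.002,"tz":0,"spin":0}])

```text
time: 11.75
position: [0.5147, 0.079, 0.2086]
tool_rot: [-1.889, -2.508, 0.005]
ft_force: [-5.0, -1.7, 4.1]
grip_width: 0.006
```

step_arm(increments=[{"claw":0,"tx":0,"ty":0.001,"tz":0,"spin":0},{"claw":0,"tx":0,"ty":0.001,"tz":0,"spin":0}])

```text
time: 11.92
position: [0.5156, 0.0793, 0.2086]
tool_rot: [-1.889, -2.508, 0.005]
ft_force: [-5.5, -1.7, 4.5]
grip_width: 0.003
```

```bash
python3 go.py -.004 .072 .024
```

```text
t 11.92 at V [-0.0044  0.0716] tip z 0.0266 F [-5.5 -1.7  4.5] tilt [-0.003 -0.002 -1.   ]
shift [ 0.0004 -0.0004  0.0026] spin 0.05
```

step_arm(increments=[{"claw":0,"tx":0,"ty":0.001,"tz":0,"spin":0},{"claw":0,"tx":0,"ty":0.001,"tz":0,"spin":0}])

```text
time: 12.08
position: [0.5166, 0.0795, 0.2086]
tool_rot: [-1.889, -2.508, 0.005]
ft_force: [-5.0, 0.6, 4.9]
grip_width: 0.008
```

step_arm(increments=[{"claw":0,"tx":0,"ty":0.001,"tz":0,"spin":0},{"claw":0,"tx":0,"ty":0.001,"tz":0,"spin":0}])

```text
time: 12.25
position: [0.5172, 0.0797, 0.2085]
tool_rot: [-1.889, -2.508, 0.007]
ft_force: [-6.7, -1.4, 5.7]
grip_width: 0.004
```

```bash
python3 - <<'E'
from h import *
b=imaging.get_image("scene")[205:295,290:410]
cv2.imwrite("pics/c10.png",cv2.resize(b,None,fx=6,fy=6,interpolation=2))
E
```

```text
(no output)
```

View pics/c10.png

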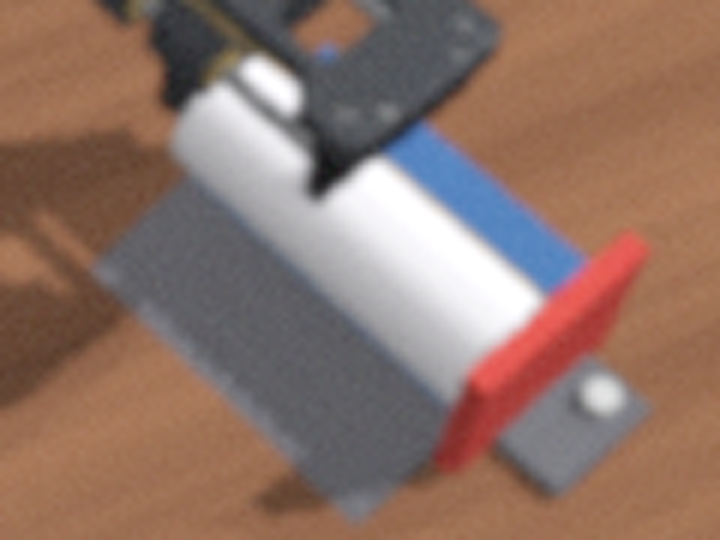

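The pipe end now meets the red plate along (460,395)–(545,300). The last step advanced only 0.6 mm with rising force. One more mm should confirm contact.

step_arm(increments=[{"claw":0,"tx":0,"ty":0.001,"tz":0,"spin":0},{"claw":0,"tx":0,"ty":0.0015,"tz":0,"spin":0},{"claw":0,"tx":0,"ty":0.0015,"tz":0,"spin":0}])

```text
time: 12.55
position: [0.5178, 0.0799, 0.2083]
tool_rot: [-1.888, -2.506, 0.011]
ft_force: [-10.2, -3.1, 8.4]
grip_width: 0.006
```

Force climbed to 10 N with almost no travel, so the pipe is against the stop. Now I'll back off and lift.

step_arm(increments=[{"claw":0,"tx":0,"ty":-0.005,"tz":0,"spin":0},{"claw":0,"tx":0,"ty":-0.02,"tz":0,"spin":0},{"claw":0,"tx":0,"ty":-0.04,"tz":0,"spin":0},{"claw":0,"tx":0,"ty":-0.06,"tz":-0.03,"spin":0},{"claw":0,"tx":-0.04,"ty":-0.07,"tz":-0.07,"spin":0},{"claw":0,"tx":-0.08,"ty":-0.07,"tz":-0.11,"spin":0},{"claw":0,"tx":-0.12,"ty":-0.07,"tz":-0.13,"spin":0},{"claw":0,"tx":-0.16,"ty":-0.07,"tz":-0.15,"spin":0}])

```text
time: 13.22
position: [0.4887, -0.0637, 0.3438]
tool_rot: [1.885, 2.507, 0.001]
ft_force: [0.8, 0.2, 0.2]
grip_width: 0.007
```

step_arm(increments=[{"claw":0,"tx":-0.04,"ty":0,"tz":0,"spin":0},{"claw":0,"tx":-0.04,"ty":0,"tz":0,"spin":0},{"claw":0,"tx":-0.04,"ty":0,"tz":0,"spin":0}])

```text
time: 13.47
position: [0.4998, -0.1042, 0.3413]
tool_rot: [1.896, 2.504, 0.001]
ft_force: [0.1, 0.3, 0.4]
grip_width: 0.008
```

```bash
python3 meas.py; python3 go.py 0 0 0; python3 duo.py pics/c11.png
```

```text
extent V [-0.0264 -0.0837] [0.0193 0.0637]
free end x 0.0036
side x -0.0254 0.0179
side x -0.0189 0.0137
t 13.52 at V [-0.1741  0.1369] tip z 0.1589 F [-0.3  0.7 -0.8] tilt [ 0.     0.001 -1.   ]
shift [0.1741 0.1367 0.1591] spin -0.05
```

View pics/c11.png

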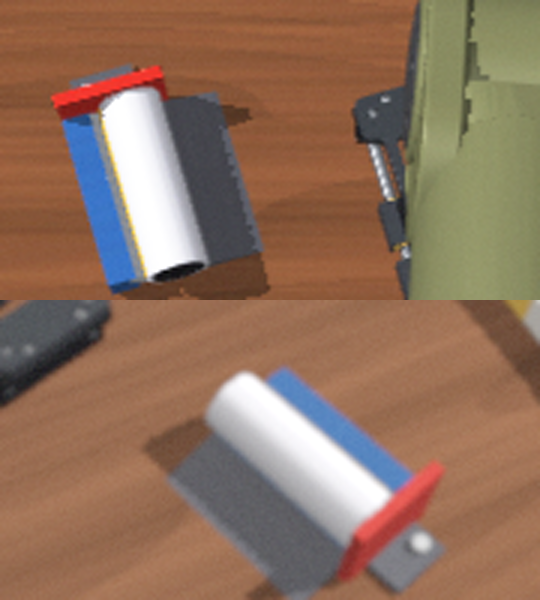

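The pipe is in the V against the plate. Its measured y extent of -84 to +64 mm centres at -10 mm, it is parallel to the V, and the arm is clear. I'll hand in.

```bash
python3 -c "
from bench import workorder;print(workorder.close_job())"
```

```text
the job is handed in; nothing more can be done
None
```

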